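# Clamp the long feed roller with the cam lever

### The arm

A 6-joint arm with a two-finger parallel gripper is mounted at the origin on the work surface. World frame = base frame: x ahead of the robot, y to its left, z up, the work surface at z = 0. Lengths are in mm, angles in rad, forces in N, time in s.
With the tool pointing down it reaches from about 275 to 1000 mm from the base axis. Payload 8.4 kg.
Tool frame: the origin (TCP) lies midway between the tips of the shut fingers; the grasp point (between the pads) lies 19 mm behind it; z points along the fingers, y is the line along which they close (so a half turn about z gives the same grasp; the last joint's range is limited). The gripper opens to 85 mm and grips with 20 to 120 N. Pads are 22 mm wide; open, the fingers measure 114 mm over their backs; the gripper's body (76 mm by 85 mm) begins 54 mm behind the grasp point. The pads swing forward as they close: fully open they stand 13 mm farther back than shut.
Start: joints at [1.12, 0.353, 1.633, -0, 1.155, -0.002], TCP at [271.177, 563.108, 231.281] pointing down, gripper open.
Joint ranges: [-2.63, 2.63], [-0.92, 2.1], [0.06, 2.66], [-1.3, 4.44], [0, 2.69], [-3.02, 3.02]. Speed limits (rad/s): [2.22, 2.22, 2.79, 3.14, 3.14, 3.14].

### API

Orientations are given as [roll, pitch, yaw] about the fixed x, y, z axes, in that order (R = Rz(yaw) Ry(pitch) Rx(roll)).
In Python, from rig import r gives the robot as it stands.
- The arm moves only by the shell command python3 -m inch 'ROWS' [OPENING] [FORCE]. ROWS is JSON, a list that holds one entry, the list of rows, each a list of 6 numbers: the shift along the tool's x, y, z scaled (see below), then the turn, a rotation vector about the tool's x, y, z scaled (see below). In form: [[[tx, ty, tz, wx, wy, wz], ...]]. A call has 1 to 8 rows; each row is the pose to reach, as a shift and turn from the pose commanded when the call began, along the tool's axes at that moment, turning the shorter way round; what a row does not reach only later rows make up. The controller multiplies each number of a shift by 20 cm and each number of a turn by pi rad. A row lasts 1/12 s, in which the tool goes at most 41.7 mm and 7.16 degrees, less where a joint would pass 70% of its speed; a pose out of reach is approached as far as the arm can. A call with a number of a shift or a turn outside -1 to 1 is refused whole. A call with a gripper value outside its range is refused whole. OPENING is the gripper's target within -1 to 1 (fully open at 1, half-way at 0, shut at -1), set as the call begins (- or left out, the last holds). The fingers move at their own pace and stop on an object; FORCE is the grip in N (left out, the last holds). Time passes only in rows, so rows that repeat a pose let the fingers close. It gives the time, the measured TCP pose, the force, the opening and the grip force at its end, in the units of the state.
- r.sense(): the state, without advancing time (a new reading comes with each control period).
- r.grab_frame(name): name is "scene" or "top"; returns the picture (480x640x3 uint8, red, green, blue); there is no depth.
- r.camera_info(name): a dict with "K" (3x3 intrinsics, pixels), "distortion" ([k1, k2, p1, p2, k3] as OpenCV has them; the pictures are not rectified), "rvec" (rotation vector, rad) and "tvec" (3), from world to camera coordinates, as OpenCV has them. Camera axes: x right, y down, z forward; pixel columns grow to the right and rows downward; lengths in mm; the calibration is good to about 2 mm. A picture is of the moment at which its call begins. camera_info takes no time and is no camera call.
- r.sign_off(): hands the job in; it is judged then, once.
The state is a dict: "clock": time; "qpos": joint angles; "qvel": joint speeds; "joint_efforts": joint torques, N m; "eef_pos": TCP position; "tcp_rot": TCP orientation; "contact_force": force on the tool from outside, world axes, zero at the start; "wrist_torque": the same for the moment, N m; "opening": opening from 0.0 (shut) to 1.0 (fully open); "grasp_force": force on a finger pad.
Only numpy, scipy, OpenCV 4.12 (cv2) and the standard library are available. Lean on these libraries where they do the work, as an engineer would, in place of code of your own. Each camera call takes 0.05 s, during which the arm holds its last target. There are 200 camera calls.

### The job

Lay the longer of the two steel rollers from the wooden rack into the vee blocks of the cam clamp, between the fixed stop and the sprung pad, and let go of it. Then turn the cam lever clockwise just far enough to take up the gap, so that the roller is pressed against the stop and the pad is pushed about half-way into its travel, and leave it so. Do not overrun: the pad must at no time be driven near the end of its travel; leave the other things where they are.

Things in the scene. Friction and masses are not known exactly. Their poses are not given: they have to be found in the camera images.
- clamp: Cam clamp, fixed: green base 90 x 300 x 12 mm, two grey 90 degree vee blocks (16 mm wide, at y = -30 and +30 mm, tops 39 mm over the table), stop at its +y end, sprung pad and cam lever at its -y end. Origin on the table midway between the vee blocks; y along the bed towards the stop, z up. A roller lying in the vees has its axis at x = 0, 48 mm over the table.
- stop_face (a point): Middle of the face of the grey fixed stop (a plate 56 mm wide, 14 mm thick, top 70 mm over the table), at the roller-axis height 48 mm. Its distance along the clamp's y differs from run to run (about 59 to 69 mm from the clamp's origin); the roller's end is pressed against this face.
- pad_face (a point): Middle of the face of the black round pad (30 mm diameter, 8 mm thick, on a 12 mm steel stem) that faces the stop, at height 48 mm. The pad is carried by the aluminium jaw block; the cam drives the jaw towards +y of the clamp. With the lever fully open the face is at y = -75 mm of the clamp.
- pad (a joint): How far the sprung pad is pushed back towards the jaw, m: 0 free, 0.011 bottomed (end of its travel); half-way is about 0.0055. Spring 4 N at 0, rising 2 N per mm. A free pad shows 15 mm of stem between pad and jaw block. While the roller still slides along the vees, friction may push the pad in by up to 3 mm.
- cam (a joint): Angle of the cam lever, rad: 0 fully open (lever along +x of the clamp), growing clockwise seen from above, at most 2.4. The spiral steel cam drives jaw and pad 15 mm forward per radian. Stiff: about 7 N at the knob to move it, up to about 10 N when clamping; it stays where it is left.
- pivot (a point): On the vertical axis about which the lever turns, at 80 mm over the table; in the clamp at x = 0, y = -138 mm.
- knob (a point): Middle (22 mm below its top) of the upright black round knob at the lever's end: 20 mm diameter, 44 mm tall, from 68 to 112 mm over the table, 100 mm from the pivot axis. The flat steel lever bar (18 mm wide, 10 mm thick) runs below it. x of this point is along the lever, outward.
- long_roller_mid (a point): Centre of the longer steel roller: body 45 mm diameter and 100 mm long, with an 18 mm diameter stub standing out 10 mm at each end (120 mm over all). x of this point is the roller's axis. About 0.5 kg. It starts in one of the two places of the rack, axis 48 mm over the table. Either way round will do.
- short_roller_mid (a point): Centre of the shorter steel roller, same diameter, body 60 mm long, 80 mm over the stubs; lies in the other place of the rack. Leave it there.
- rack: Wooden rack 100 x 190 x 12 mm with two vee places for rollers at y = -55 and +55 mm, their axes along the rack's x, 48 mm over the table; the vee cheeks (12 mm wide pairs at x = -27 and +27 mm) rise to 39 mm. Fixed. Origin: centre of its underside.
- weight: Steel ring weight, 84 mm diameter, 50 mm tall, standing on the table; origin at the centre of its underside. Leave it.
- spool: Empty white plastic spool, 64 mm diameter, 80 mm tall, standing; origin at the centre of its underside. Leave it.
- stop: The stop itself, as under stop_face; origin on its face plane (towards the pad), at table level, axes as the clamp's. Fixed.
Things that resemble listed ones, but are neither listed nor needed, are in the scene too. What is shaped like the part that bears long_roller_mid but green is not meant.

How it is judged:
By the outcome, as a careful person would: the job done as asked, in the order asked, and still so for the second after the job is handed in, with the robot touching nothing.
It also fails if it takes over 69 s, if anything falls off the work surface, if the arm or the gripper's body presses on something with over 40 N, if the wrist force passes 120 N, or if a joint passes its speed limit or range.

## Working session

There is one attempt and no reset: what is moved stays moved. The work goes in short steps, Python scripts to look and compute and a shell command to move; the robot and the scene stay as the last step left them, time stands still between calls to the robot, and variables do not carry over. Pictures are saved under pics/ and viewed, at most 10 in all, crops included, and the job is handed in when it is done.

```bash
ls; mkdir -p pics; python3 - <<'E'
from rig import r
import cv2
for n in("scene","top"):
    cv2.imwrite(f"pics/{n}0.png",r.grab_frame(n)[:,:,::-1]); print(n,r.camera_info(n))
print(r.sense())
E
```

```text
pics
scene {'K': array([[444.78846717,   0.        , 323.8177525 ],
       [  0.        , 444.78846717, 236.45731346],
       [  0.        ,   0.        ,   1.        ]]), 'distortion': array([-0.10088896,  0.        ,  0.        ,  0.        ,  0.        ]), 'rvec': array([ 0.60043332,  2.80820338, -0.89198332]), 'tvec': array([ 482.15750874, -182.92613575, 1030.80155461])}
top {'K': array([[566.76800306,   0.        , 312.36217875],
       [  0.        , 566.76800306, 230.67534485],
       [  0.        ,   0.        ,   1.        ]]), 'distortion': array([-0.18574913,  0.        ,  0.        ,  0.        ,  0.        ]), 'rvec': array([ 2.14873745, -2.06992985,  0.20523814]), 'tvec': array([  61.89430945,  573.25363741, 1114.29132056])}
{'clock': 0.1, 'qpos': array([ 1.11959575e+00,  3.53589771e-01,  1.63408276e+00, -1.13476205e-05,
        1.15520384e+00, -2.41050526e-03]), 'qvel': array([ 0.00044007, -0.00165745,  0.00061869, -0.00090398,  0.00053734,
        0.0005149 ]), 'joint_efforts': array([-1.45939766e-04, -6.06364346e+01, -3.42813027e+01, -8.99978750e-05,
        4.05344297e-03, -1.45201142e-05]), 'eef_pos': array([270.98821435, 562.7047343 , 230.62012051]), 'tcp_rot': array([-3.14030892e+00,  7.28136527e-06,  2.69280717e+00]), 'contact_force': array([ 0.05087332, -0.31747331, -0.79444381]), 'wrist_torque': array([0.0153374 , 0.00200962, 0.05135698]), 'grasp_force': 0.0, 'opening': 1.0021057620468756}
```

View pics/scene0.png

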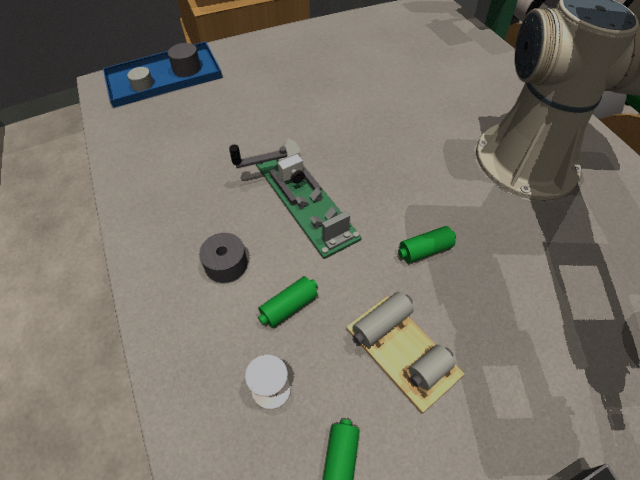

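View pics/top0.png

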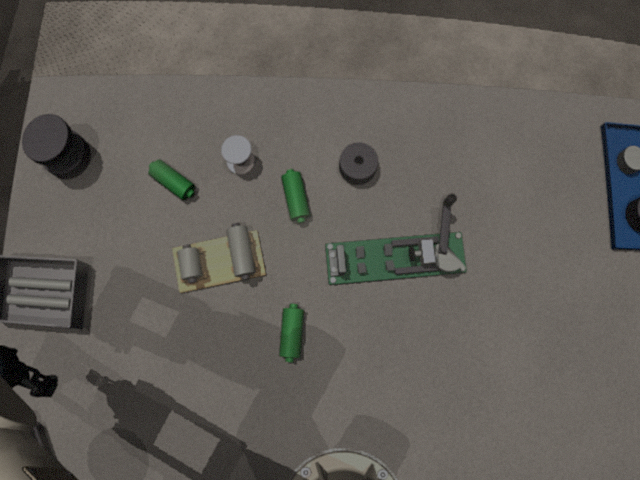

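The steel long roller is at top (240,250) and scene (383,319). Lookalikes in the top view are the green rollers at (172,180), (295,196) and (291,333), the short roller at (189,264), and the tray bars at (40,290). Next is a close crop of both views.

```bash
cat > h.py <<'E'
from rig import r
import numpy as np, cv2
from scipy.optimize import least_squares
C={n:r.camera_info(n) for n in("scene","top")}
def proj(n,P):
    c=C[n]; return cv2.projectPoints(np.float64(P).reshape(-1,1,3),c["rvec"],c["tvec"],c["K"],c["distortion"])[0].reshape(-1,2)
def ray(n,uv):
    c=C[n]; p=cv2.undistortPoints(np.float64(uv).reshape(-1,1,2),c["K"],c["distortion"]).reshape(-1,2)
    R=cv2.Rodrigues(c["rvec"])[0]; return -R.T@c["tvec"], np.c_[p,np.ones(len(p))]@R
def atz(n,uv,z):
    o,d=ray(n,uv); return o+d*((z-o[2])/d[:,2])[:,None]
def tri(a,b):  # scene px, top px
    f=lambda P:np.r_[proj("scene",P)[0]-a,proj("top",P)[0]-b]
    s=least_squares(f,[500,0,50.]); return s.x.round(1),s.fun.round(1)
def crop(n,name,x0,y0,x1,y1,s):
    im=r.grab_frame(n)[y0:y1,x0:x1,::-1]; im=cv2.resize(im,None,fx=s,fy=s,interpolation=cv2.INTER_CUBIC); cv2.imwrite(name,im); return im
E
python3 - <<'E'
from h import *
a=crop("top","pics/c1.png",165,185,485,305,2.5)
b=crop("scene","pics/c2.png",220,130,480,415,2.1)
E
```

```text
(no output)
```

View pics/c1.png

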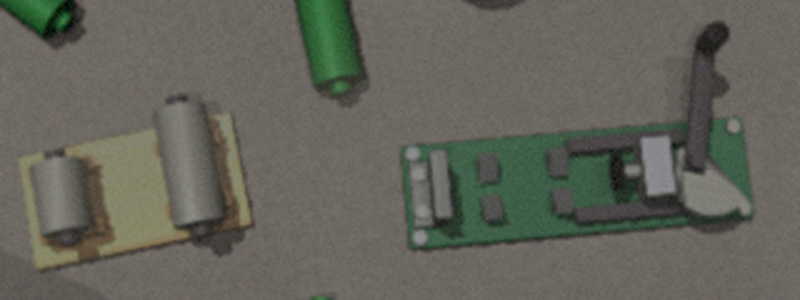

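View pics/c2.png

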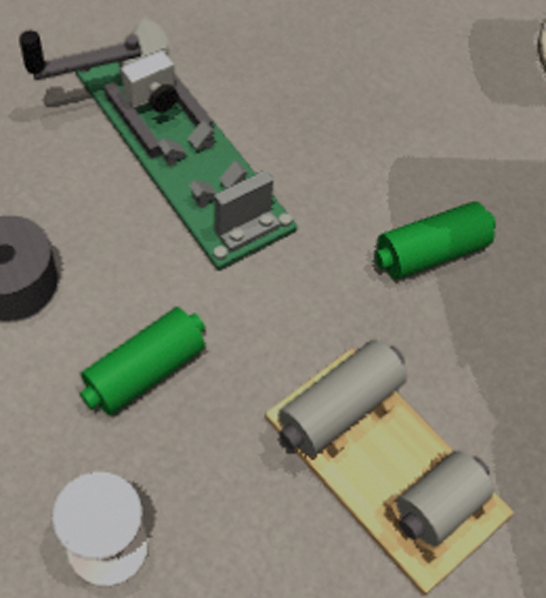

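Crops confirm: the grey long roller lies in the rack place nearer the clamp (top ≈ (240,251), scene ≈ (383,319)), the lever is open with its knob at top ≈ (451,198), and the stop is at the left end. Fitting poses from both views.

```bash
cat > fit.py <<'E'
from h import *
T=lambda p:np.float64(p)/2.5+[165,185]
S=lambda p:np.float64(p)/2.1+[220,130]
def tf(q,L):
    c,s=np.cos(q[2]),np.sin(q[2]); L=np.float64(L)
    return np.c_[q[0]+c*L[:,0]-s*L[:,1],q[1]+s*L[:,0]+c*L[:,1],L[:,2]]
def fit(q0,Lt,pt,Ls,ps):
    f=lambda q:np.r_[(proj("top",tf(q,Lt))-T(pt)).ravel(),(proj("scene",tf(q,Ls))-S(ps)).ravel()]
    s=least_squares(f,q0,loss="soft_l1"); return s.x,s.fun
E
cat > a.py <<'E'
from fit import *
# clamp
Lt=[[45,150,12],[45,-150,12],[-45,-150,12],[-45,150,12]];pt=[(402,147),(743,118),(752,217),(409,249)]
Ls=[[45,150,12],[-45,150,12]];ps=[(218,268),(297,229)]
c,e=fit([500,-150,0],Lt,pt,Ls,ps);print("clamp",c,e.round(1))
Lt=[[50,95,12],[50,-95,12],[-50,-95,12],[-50,95,12]];pt=[(20,158),(232,114),(252,226),(38,269)]
Ls=[[50,-95,12],[-50,95,12],[50,95,12]];ps=[(266,418),(512,512),(428,591)]
k,e=fit([500,150,0.2],Lt,pt,Ls,ps);print("rack",k,e.round(1))
e1=tri(S((291,438)),T((178,97)));e2=tri(S((395,355)),T((202,232)));print("stubs",e1,e2,"mid",(e1[0]+e2[0])/2,"len",np.linalg.norm(e1[0]-e2[0]))
print("rack places",tf(k,[[0,-55,48],[0,55,48]]))
print("knob top tri",tri(S((30,38)),T((715,33))),"model",tf(c,[[100,-138,112]]))
inv=lambda P:np.c_[(P-np.r_[c[:2],0])@np.r_[np.cos(c[2]),np.sin(c[2]),0],(P-np.r_[c[:2],0])@np.r_[-np.sin(c[2]),np.cos(c[2]),0]]
print("stop front edge in clamp, top",inv(atz("top",T([(446,151),(452,217)]),70)),"scene",inv(atz("scene",S([(214,203),(268,173)]),70)))
s=[[28,56,70],[28,70,70],[-28,56,70],[-28,70,70]]
E
python3 a.py
```

```text
clamp [ 5.27986931e+02 -9.71384170e+01  1.15725531e-01] [-1.4 -1.3 -0.7 -0.6  0.9  0.7 -0.7 -0.5 -0.3 -2.1  1.  -2.9]
rack [5.06060417e+02 2.83808490e+02 2.42154985e-01] [-1.5 -0.7 -0.8 -0.6 -0.2 -0.4 -1.4 -0.  -0.2 -4.9  1.7 -1.6 -0.7 -0.6]
stubs (array([579.9, 246.4,  45.9]), array([-1. , -0.3, -1. ,  1. ])) (array([468.2, 217.8,  45.8]), array([-0.3, -0.1, -0.3,  0.3])) mid [524.05 232.1   45.85] len 115.30333906700186
rack places [[519.24915785 230.41319853  48.        ]
 [492.87167573 337.20378068  48.        ]]
knob top tri (array([ 639.2, -196.6,  105.4]), array([ 0.3,  0.1,  0.2, -0.3])) model [[ 643.25255908 -222.6686326   112.        ]]
stop front edge in clamp, top [[ 25.22566065 113.66718973]
 [-29.19704311 113.58527241]] scene [[ 34.50155766 125.81899492]
 [-24.78835589 121.63030093]]
```

```bash
cat >> a.py <<'E'
print("---")
V=T([(488,156),(559,150),(491,198),(563,191)]) # vee block tops rough
print("vees plate frame",inv(atz("top",T([(489,168),(558,163),(492,208),(563,202)]),33)))
for a,b in [((172,151),(558,163)),((202,136),(563,202)),((201,191),(489,168)),((233,177),(492,208))]:
    P,e=tri(S(a),T(b)); print("vee",P,e,inv(P[None]))
print("pad face",inv(atz("top",T([(612,172)]),48)),"scene pad",inv(atz("scene",S([(164,97)]),48)))
for a,b in [((214,206),(430,154)),((270,175),(438,219))]: print("stop top back-edge",(lambda P:(P,inv(P[0][None])))(tri(S(a),T(b))))
print("cam pos",ray("top",[[320,240]])[0],ray("scene",[[320,240]])[0])
E
python3 a.py | sed -n '/---/,$p'
```

```text
---
vees plate frame [[ 14.37129185  76.51639317]
 [ 13.94378073  17.97212231]
 [-19.61374319  77.17271723]
 [-19.41528519  17.16404311]]
vee [542.9 -79.9  16.4] [ 0.1  0.   0.1 -0.1] [[16.80379443 15.40114064]]
vee [508.8 -84.1  18.7] [-0. -0. -0.  0.] [[-17.55308296  15.16667154]]
vee [536.7 -21.1  17.8] [ 0.4  0.1  0.2 -0.3] [[17.43474751 74.52374121]]
vee [501.9 -24.1  18.3] [ 0.1  0.   0.1 -0.1] [[-17.4788869   75.56207282]]
pad face [[  0.32078154 -24.23348642]] scene pad [[  1.72788385 -26.29579129]]
stop top back-edge ((array([542.6,  28.7,  57.2]), array([ 1.8,  0.5,  1.3, -1.6])), array([[ 29.04556038, 123.30938484]]))
stop top back-edge ((array([485.9,  22.2,  66.1]), array([ 0.9,  0.3,  0.6, -0.7])), array([[-28.02572674, 123.399863  ]]))
cam pos [ 333.3881488    67.30388368 1207.64991404] [750.87308554 479.07203024 731.55264924]
```

```bash
python3 - <<'E'
from h import *
a=np.mean([r.grab_frame("top")[215:275,320:460,::-1].astype(float) for _ in range(6)],0)
b=np.mean([r.grab_frame("scene")[145:265,255:370,::-1].astype(float) for _ in range(6)],0)
f=lambda i,w:cv2.convertScaleAbs(cv2.resize(i,w,interpolation=cv2.INTER_CUBIC),alpha=1.4)
A=f(a,(770,330))
B=f(b,(690,720))
cv2.imwrite("pics/d1.png",A); cv2.imwrite("pics/d2.png",cv2.resize(B,(575,600)))
E
```

```text
(no output)
```

View pics/d1.png

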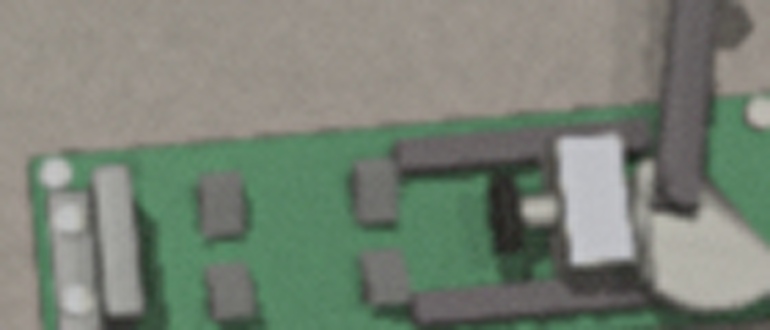

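View pics/d2.png

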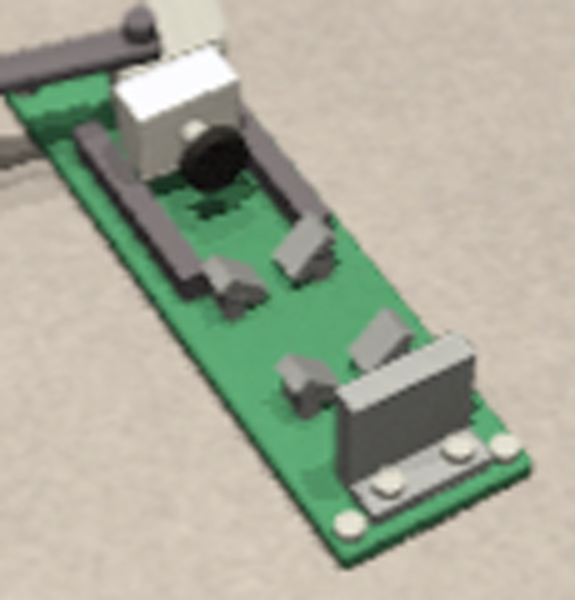

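Enlarged view: stop top face at d1 (93..143,165..318), vee blocks at x≈220 and 378, pad face at x≈492 and jaw front at x≈558. Refit with the y-offset free.

```bash
cat > b.py <<'E'
from fit import *
D=lambda p:np.float64(p)/5.5+[320,215]
E=lambda p:np.float64(p)/5+[255,145]
# params x,y,yaw,stop,plateoff, (du,dv)top,(du,dv)scene
def model(q):
    st,po=q[3],q[4]
    t=[[45,150+po,12],[45,-150+po,12],[-45,-150+po,12],[-45,150+po,12],
       [28,st+14,70],[28,st,70],[-28,st,70],[-28,st+14,70],
       [q[9],38,39],[q[9],22,39],[q[9],-22,39],[q[9],-38,39],[-q[9],38,39],[-q[9],22,39],[-q[9],-22,39],[-q[9],-38,39],[0,-75,48],[100,-138,112]]
    s=[[45,150+po,12],[-45,150+po,12],[28,st+14,70],[-28,st+14,70],[-28,st,70],[28,st,70],[0,-75,48],[100,-138,112]]
    return proj("top",tf(q,t))+q[5:7],proj("scene",tf(q,s))+q[7:9]
pt=np.r_[T([(402,147),(743,118),(752,217),(409,249)]),D([(93,168),(127,165),(143,313),(109,318),(198,175),(243,171),(353,162),(395,158),(212,323),(255,320),(366,307),(409,305),(495,212)]),T([(715,33)])]
ps=np.r_[E([(346,565),(531,467),(342,402),(474,348),(458,335),(337,388),(215,158)]),S([(30,36)])]
def f(q):
    a,b=model(q); a=a-pt;b=b-ps; a[8:16,1]=0  # only along-bed for vees
    a[16,1]*=.3
    return np.r_[a.ravel(),b.ravel(),q[5:9]/1.0,(q[9]-25)/10]
s=least_squares(f,[528,-50,.11,64,-50,0,0,0,0,25],loss="soft_l1");q=s.x
if __name__=="__main__":
    print(q.round(3)); a,b=model(q);print((a-pt).round(1).tolist());print((b-ps).round(1).tolist())
    print("stopface",tf(q,[[0,q[3],48]]),"pivot",tf(q,[[0,-138,80]]),"knob",tf(q,[[100,-138,90]]))
    # long roller body in the rack, using same px offsets
    g=lambda w:np.r_[(proj("top",tf(w,[[60,0,48],[-60,0,48]]))+q[5:7]-T([(178,98),(202,231)])).ravel(),(proj("scene",tf(w,[[60,0,48],[-60,0,48]]))+q[7:9]-S([(291,438),(399,353)])).ravel()]
    w=least_squares(g,[522,231,.24]);print("roller",w.x,w.fun.round(1))
E
python3 b.py
```

```text
[ 5.2321e+02 -4.9221e+01  1.1700e-01  6.5955e+01 -4.7187e+01  5.3200e-01
  9.7800e-01 -4.7800e-01  8.2000e-01  2.5299e+01]
[[-1.3, -0.6], [-0.7, -0.0], [1.0, 1.2], [-0.6, 0.2], [-0.2, -0.3], [0.5, -0.3], [0.0, -0.0], [-0.7, -0.4], [0.2, 0.8], [-0.4, 0.9], [0.4, 0.9], [0.3, 1.0], [-0.0, -2.2], [-0.2, -2.3], [0.6, -1.7], [0.3, -2.0], [1.5, 0.9], [-9.3, -0.3]]
[[-1.2, -1.1], [0.7, -1.0], [1.4, 1.7], [0.3, 0.4], [-0.5, -2.0], [-1.5, -0.7], [-0.2, 0.1], [2.9, 6.4]]
stopface [[515.4952808   16.28161316  48.        ]] pivot [[ 539.35035707 -186.2737648    80.        ]] knob [[ 638.66399257 -174.5775345    90.        ]]
roller [5.23162193e+02 2.32372194e+02 2.48217469e-01] [-0.9  0.7  0.1  3.1 -2.   0.7 -1.   0.3]
```

The knob residual shows the lever is not fully open at the start, so I'll add the cam angle to the fit.

```bash
sed -i 's/\[0,-75,48\]/[0,-75+15*q[10],48]/g; s/\[100,-138,112\]/[100*np.cos(q[10]),-138-100*np.sin(q[10]),112]/g; s/0,0,0,0,25\]/0,0,0,0,25,.1]/' b.py; sed -i 's/"knob",tf(q,\[\[100,-138,90\]\])/"knob",tf(q,[[100*np.cos(q[10]),-138-100*np.sin(q[10]),90]])/' b.py; python3 b.py
```

```text
[ 5.23028e+02 -4.91430e+01  1.19000e-01  6.57160e+01 -4.74200e+01
  4.95000e-01  8.72000e-01 -4.24000e-01  9.19000e-01  2.49880e+01
  1.97000e-01]
[[-1.3, -0.5], [-0.7, -0.2], [1.0, 1.0], [-0.5, 0.3], [-0.2, -0.2], [0.5, -0.2], [0.1, 0.0], [-0.6, -0.3], [0.2, 0.9], [-0.4, 1.0], [0.4, 1.0], [0.2, 1.1], [-0.1, -2.4], [-0.3, -2.5], [0.5, -1.9], [0.3, -2.2], [0.1, 0.9], [0.1, -0.3]]
[[-0.9, -1.1], [0.9, -1.1], [1.6, 1.7], [0.5, 0.3], [-0.4, -2.0], [-1.3, -0.7], [0.6, 1.1], [-0.2, 0.4]]
stopface [[515.20511304  16.10519665  48.        ]] pivot [[ 539.45576519 -186.16219858   80.        ]] knob [[ 639.15060661 -193.96851613   90.        ]]
roller [5.23072963e+02 2.32214893e+02 2.48228978e-01] [-0.9  0.6  0.1  3.  -1.9  0.7 -0.9  0.3]
```

```bash
cat > go.py <<'E'
import sys
from rig import r
import numpy as np
from scipy.spatial.transform import Rotation as R
# usage: go.py x y z yaw : prints full scaled shift and turn from present pose (tool down)
x,y,z,yaw=map(float,sys.argv[1:5]); s=r.sense(); p=np.array(s["eef_pos"])
A=R.from_euler("xyz",[np.pi,0,R.from_euler("xyz",s["tcp_rot"]).as_euler("xyz")[2]])
B=R.from_euler("xyz",[np.pi,0,yaw])
d=A.inv().apply(np.array([x,y,z])-p); w=(A.inv()*B).as_rotvec()
print("shift",(d/200).round(4),"turn",(w/np.pi).round(4),"mm",np.linalg.norm(d).round(1),"deg",np.degrees(np.linalg.norm(w)).round(1),"rot",s["tcp_rot"],"t",s["clock"])
E
python3 go.py 523 232 150 3.390
```

```text
shift [-1.8528 -0.9453  0.4065] turn [-0.      0.     -0.2219] mm 423.9 deg 39.9 rot [ 3.14157598e+00 -1.87660997e-05  2.69278862e+00] t 0.8
```

```bash
python3 -m inch '[[[-0.06,-0.03,0,0,0,-0.02],[-0.18,-0.09,0,0,0,-0.05],[-0.32,-0.16,0.02,0,0,-0.09],[-0.46,-0.24,0.05,0,0,-0.12],[-0.60,-0.31,0.1,0,0,-0.15],[-0.74,-0.38,0.15,0,0,-0.18],[-0.87,-0.44,0.18,0,0,-0.21],[-0.94,-0.48,0.2,0,0,-0.222]]]' 1 40; python3 go.py 523 232 110 3.390
```

```text
clock: 1.47
eef_pos: [400.2, 392.6, 190.6]
tcp_rot: [-3.141, -0.0, -2.889]
contact_force: [0.3, 0.0, 0.3]
opening: 1.001
grasp_force: 0.0
shift [-0.3934 -0.9313  0.403 ] turn [-0.     -0.      0.0015] mm 217.7 deg 0.3 rot [-3.14058666e+00 -3.81673744e-04 -2.88859649e+00] t 1.4667
```

```bash
python3 -m inch '[[[-0.05,-0.12,0.03,0,0,0],[-0.12,-0.28,0.1,0,0,0],[-0.19,-0.45,0.18,0,0,0],[-0.26,-0.62,0.26,0,0,0],[-0.33,-0.77,0.33,0,0,0],[-0.37,-0.88,0.38,0,0,0],[-0.39,-0.93,0.4,0,0,0],[-0.39,-0.93,0.4,0,0,0]]]'; python3 go.py 523 232 26 3.390; python3 - <<'E'
from h import *
a=cv2.resize(r.grab_frame("top")[190:310,150:310,::-1],(560,420),interpolation=cv2.INTER_CUBIC);cv2.imwrite("pics/e.png",a)
E
```

```text
clock: 2.13
eef_pos: [520.9, 232.1, 110.3]
tcp_rot: [-3.141, -0.001, -2.896]
contact_force: [-0.1, 0.2, 0.2]
opening: 0.998
grasp_force: 0.0
shift [-0.0102 -0.003   0.4216] turn [-0.      0.     -0.0007] mm 84.4 deg 0.1 rot [-3.14108119e+00 -1.39025772e-03 -2.89550390e+00] t 2.1333
```

View pics/e.png

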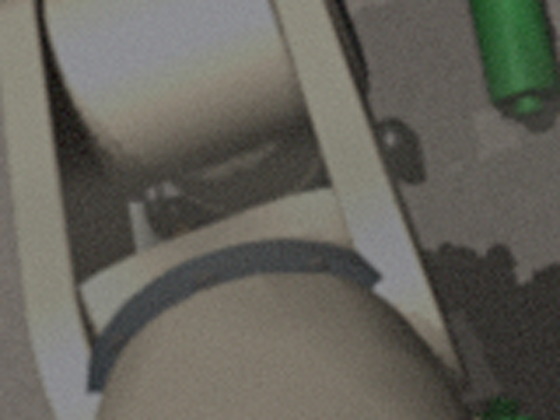

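The arm hides the rack from the top camera, so this view only shows the arm. The grip has 20 mm margin per side, so I'll descend.

```bash
python3 -m inch '[[[-0.01,0,0.05,0,0,0],[-0.01,0,0.12,0,0,0],[-0.01,0,0.2,0,0,0],[-0.01,0,0.28,0,0,0],[-0.01,0,0.35,0,0,0],[-0.01,0,0.4,0,0,0],[-0.01,0,0.42,0,0,0],[-0.01,0,0.42,0,0,0]]]' && python3 - <<'E'
from h import *
a=cv2.resize(r.grab_frame("scene")[250:420,310:480,::-1],(560,560),interpolation=cv2.INTER_CUBIC);cv2.imwrite("pics/f.png",a)
E
```

```text
clock: 2.85
eef_pos: [521.4, 235.1, 26.6]
tcp_rot: [-3.141, -0.001, -2.892]
contact_force: [-0.6, 0.5, 1.0]
opening: 0.999
grasp_force: 0.0
```

View pics/f.png

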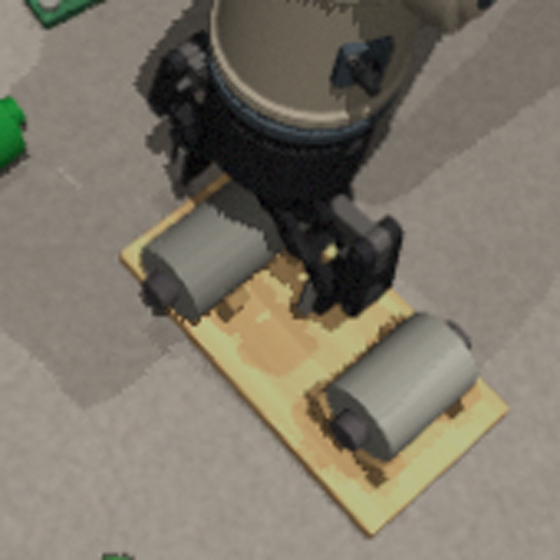

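Fingers straddle the long roller (crop (210,250)), between the cheeks. Checking the pose, then closing.

```bash
python3 go.py 522.5 232 26 3.390
```

```text
shift [ 0.0011 -0.0156  0.0063] turn [-0.     -0.      0.0003] mm 3.4 deg 0.1 rot [ 3.14157761e+00 -2.43111753e-04 -2.89210148e+00] t 2.9
```

```bash
python3 -m inch '[[[0,-0.014,0.005,0,0,0],[0,-0.014,0.005,0,0,0],[0,-0.014,0.005,0,0,0]]]'; python3 -m inch '[[[0,0,0,0,0,0],[0,0,0,0,0,0],[0,0,0,0,0,0],[0,0,0,0,0,0],[0,0,0,0,0,0],[0,0,0,0,0,0],[0,0,0,0,0,0],[0,0,0,0,0,0]]]' -1 50
```

```text
clock: 3.15
eef_pos: [523.4, 231.8, 27.0]
tcp_rot: [3.141, 0.001, -2.893]
contact_force: [0.2, 0.5, 0.7]
opening: 1.001
grasp_force: 0.0
clock: 3.82
eef_pos: [523.2, 231.0, 26.7]
tcp_rot: [-3.141, 0.0, -2.893]
contact_force: [-0.5, -5.4, 6.0]
opening: 0.513
grasp_force: 50.1
```

```bash
python3 -m inch '[[[0,0,-0.04,0,0,0],[0,0,-0.12,0,0,0],[0,0,-0.22,0,0,0],[0,0,-0.33,0,0,0],[0,0,-0.42,0,0,0],[0,0,-0.48,0,0,0],[0,0,-0.5,0,0,0],[0,0,-0.5,0,0,0]]]'; python3 - <<'E'
from h import *
a=cv2.resize(r.grab_frame("scene")[190:370,310:490,::-1],(560,560),interpolation=cv2.INTER_CUBIC);cv2.imwrite("pics/g.png",a)
from b import q,tf
print(tf(q,[[0,2,0],[0,0,0]]),q[2]+np.pi/2)
E
python3 go.py 522.8 -47.1 125 1.690
```

```text
clock: 4.48
eef_pos: [523.2, 231.9, 127.0]
tcp_rot: [3.141, 0.001, -2.893]
contact_force: [0.3, -0.5, -4.5]
opening: 0.514
grasp_force: 51.9
[[522.78995627 -47.15769933   0.        ]
 [523.02803926 -49.14347789   0.        ]] 1.6901207809296832
shift [ 0.3423 -1.3512  0.0052] turn [-0.     -0.      0.5412] mm 278.8 deg 97.4 rot [ 3.14157505e+00 -1.71635698e-04 -2.89293019e+00] t 4.5333
```

View pics/g.png

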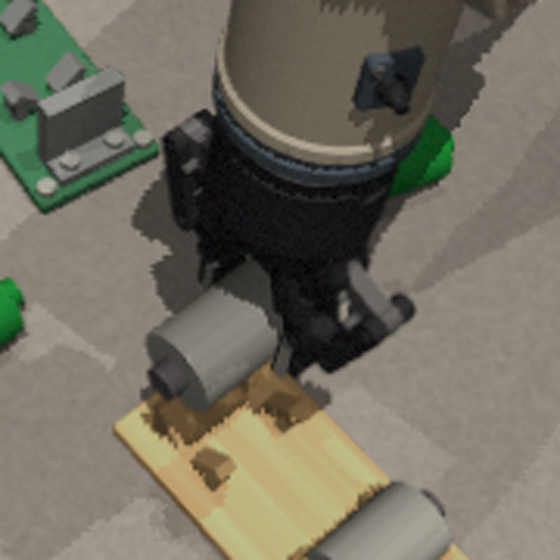

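Roller is lifted and level in the grip, with its end stub at scene (363,311.5). Moving to the clamp in two calls.

```bash
python3 - <<'E'
from h import *
from b import q
# position along the axis of the outer stub end at axis height 148
f=lambda t:proj("scene",[523.2+t*np.cos(.248),231.9+t*np.sin(.248),148.])[0]+q[7:9]
for t in(52,56,60,64,68): print(t,f(t).round(1))
E
python3 -m inch '[[[0.01,-0.04,0,0,0,0.025],[0.04,-0.13,0,0,0,0.06],[0.07,-0.24,0,0,0,0.1],[0.10,-0.36,0,0,0,0.14],[0.13,-0.48,0,0,0,0.18],[0.16,-0.58,0,0,0,0.22],[0.17,-0.66,0,0,0,0.25],[0.17,-0.68,0,0,0,0.28]]]'; python3 go.py 522.8 -47.1 125 1.690
```

```text
52 [365.4 309.2]
56 [363.4 310.7]
60 [361.3 312.3]
64 [359.2 313.8]
68 [357.1 315.4]
clock: 5.2
eef_pos: [522.2, 89.2, 124.7]
tcp_rot: [-3.139, -0.002, 2.504]
contact_force: [-0.1, 0.2, -5.2]
opening: 0.509
grasp_force: 52.1
shift [-0.4079 -0.5457 -0.0015] turn [-0.     -0.      0.2592] mm 136.3 deg 46.7 rot [-3.13893353e+00 -1.70356849e-03  2.50425578e+00] t 5.2
```

```bash
python3 -m inch '[[[-0.03,-0.04,0,0,0,0.03],[-0.09,-0.12,0,0,0,0.065],[-0.16,-0.21,0,0,0,0.10],[-0.23,-0.31,0,0,0,0.14],[-0.30,-0.40,0,0,0,0.18],[-0.36,-0.48,0,0,0,0.22],[-0.40,-0.53,0,0,0,0.25],[-0.414,-0.554,0,0,0,0.259]]]'; python3 -m inch '[[[0,0,0.04,0,0,0],[0,0,0.08,0,0,0],[0,0,0.1,0,0,0],[0,0,0.1,0,0,0]]]'; python3 go.py 523 -49.1 27 1.690; python3 - <<'E'
from h import *
a=r.grab_frame("scene")[110:290,230:410,::-1];b=r.grab_frame("top")[195:315,310:470,::-1]
cv2.imwrite("pics/i.png",np.hstack([cv2.resize(a,(390,390)),cv2.resize(b,(400,300)).copy() if 0 else cv2.copyMakeBorder(cv2.resize(b,(400,300)),0,90,0,0,0)]))
E
```

```text
clock: 5.87
eef_pos: [524.1, -48.3, 124.9]
tcp_rot: [-3.139, -0.0, 1.691]
contact_force: [0.7, 0.2, -4.2]
opening: 0.515
grasp_force: 52.1
clock: 6.2
eef_pos: [523.7, -45.8, 104.5]
tcp_rot: [-3.139, -0.001, 1.699]
contact_force: [-1.1, 0.9, -3.9]
opening: 0.511
grasp_force: 52.2
shift [-0.0158 -0.0055  0.3875] turn [ 0.    -0.     0.003] mm 77.6 deg 0.5 rot [-3.13865976e+00 -8.19217444e-04  1.69938268e+00] t 6.2
```

View pics/i.png

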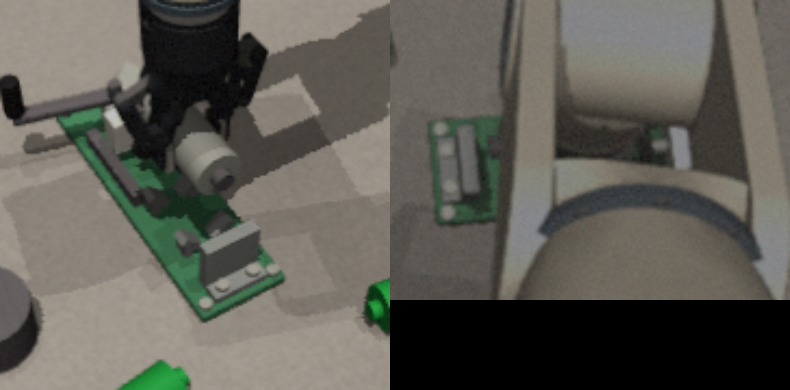

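Roller is over the vees and aligned, with its end stub at scene (332.5,193) and the stop clear below. Working out the remaining shift numerically.

```bash
python3 - <<'E'
from h import *
from b import q,tf
s=r.sense();p=s["eef_pos"];print(p,s["tcp_rot"])
for y in(56,60,64,68): print(y,(proj("scene",tf(q,[[0,y,p[2]+21]]))[0]+q[7:9]).round(1))
E
python3 go.py 523 -49.5 50 1.690
```

```text
[524.61848543 -45.99541259 105.74578543] [-3.14057216e+00 -3.31837120e-04  1.69883330e+00]
56 [331.8 192.7]
60 [332.9 194.2]
64 [334.1 195.6]
68 [335.3 197.1]
shift [-0.0163 -0.0103  0.2787] turn [ 0.     -0.      0.0028] mm 55.9 deg 0.5 rot [-3.14057216e+00 -3.31837120e-04  1.69883330e+00] t 6.3
```

```bash
python3 -m inch '[[[-0.012,-0.008,0.04,0,0,0.003],[-0.012,-0.008,0.1,0,0,0.003],[-0.012,-0.008,0.17,0,0,0.003],[-0.012,-0.008,0.23,0,0,0.003],[-0.012,-0.008,0.27,0,0,0.003],[-0.012,-0.008,0.28,0,0,0.003],[-0.012,-0.008,0.28,0,0,0.003]]]'; python3 go.py 522.9 -48.5 27 1.690
```

```text
clock: 6.88
eef_pos: [523.3, -49.3, 49.8]
tcp_rot: [-3.141, -0.0, 1.688]
contact_force: [-0.3, 0.9, -4.8]
opening: 0.51
grasp_force: 52.1
shift [ 0.0041 -0.0015  0.1138] turn [ 0.      0.     -0.0008] mm 22.8 deg 0.1 rot [-3.14061678e+00 -1.91790028e-04  1.68757872e+00] t 6.8833
```

```bash
python3 -m inch '[[[0,0,0.03,0,0,0],[0,0,0.06,0,0,0],[0,0,0.085,0,0,0],[0,0,0.095,0,0,0],[0,0,0.1,0,0,0],[0,0,0.1,0,0,0]]]'; python3 -m inch '[[[0,0,0.003,0,0,0],[0,0,0.006,0,0,0],[0,0,0.01,0,0,0],[0,0,0.01,0,0,0]]]'
```

```text
clock: 7.38
eef_pos: [523.5, -49.3, 30.1]
tcp_rot: [-3.141, -0.0, 1.688]
contact_force: [0.8, 1.0, -4.2]
opening: 0.508
grasp_force: 52.1
clock: 7.72
eef_pos: [524.1, -49.4, 28.5]
tcp_rot: [3.141, 0.0, 1.688]
contact_force: [0.6, 0.3, -2.5]
opening: 0.512
grasp_force: 52.5
```

```bash
python3 -m inch '[[[0,0,0.004,0,0,0],[0,0,0.007,0,0,0],[0,0,0.007,0,0,0],[0,0,0.007,0,0,0]]]'
```

```text
clock: 8.05
eef_pos: [524.9, -49.4, 27.6]
tcp_rot: [3.139, 0.0, 1.688]
contact_force: [2.5, 0.9, 4.9]
opening: 0.515
grasp_force: 53.1
```

```bash
python3 -m inch '[[[0,0,0,0,0,0],[0,0,0,0,0,0],[0,0,0,0,0,0],[0,0,0,0,0,0],[0,0,0,0,0,0],[0,0,0,0,0,0]]]' 1; python3 -m inch '[[[0,0,-0.04,0,0,0],[0,0,-0.12,0,0,0],[0,0,-0.24,0,0,0],[0,0,-0.38,0,0,0],[0,0,-0.5,0,0,0],[0,0,-0.58,0,0,0],[0,0,-0.62,0,0,0],[0,0,-0.62,0,0,0]]]'; python3 go.py 639 -194 150 1.57
```

```text
clock: 8.55
eef_pos: [523.4, -49.4, 26.8]
tcp_rot: [-3.141, -0.0, 1.687]
contact_force: [0.1, -0.3, 1.1]
opening: 1.002
grasp_force: 0.0
clock: 9.22
eef_pos: [524.8, -49.5, 153.0]
tcp_rot: [3.138, 0.001, 1.687]
contact_force: [0.2, 0.1, 0.4]
opening: 1.0
grasp_force: 0.0
shift [-0.7843  0.4832  0.015 ] turn [ 0.     -0.      0.0374] mm 184.3 deg 6.7 rot [3.13810007e+00 7.49078855e-04 1.68749631e+00] t 9.2167
```

```bash
python3 -m inch '[[[-0.05,0.03,0,0,0,-0.02],[-0.15,0.09,0,0,0,-0.05],[-0.28,0.17,0,0,0,-0.09],[-0.42,0.26,0,0,0,-0.13],[-0.56,0.35,0,0,0,-0.17],[-0.68,0.42,0,0,0,-0.21],[-0.76,0.47,0,0,0,-0.25],[-0.785,0.485,0,0,0,-0.28]]]' 1 40; python3 go.py 639 -195 110 3.06
python3 - <<'E'
from h import *
from b import q,tf
# where is the knob top dark blob in the scene image, expected px
print("expected knob top px",proj("scene",tf(q,[[100*np.cos(q[10]),-138-100*np.sin(q[10]),112]]))+q[7:9])
E
```

```text
clock: 9.88
eef_pos: [639.2, -196.3, 149.0]
tcp_rot: [-3.141, -0.001, 2.572]
contact_force: [-1.1, 0.0, 0.5]
opening: 1.002
grasp_force: 0.0
shift [0.0044 0.0052 0.1951] turn [ 0.      0.     -0.1553] mm 39.0 deg 27.9 rot [-3.14092082e+00 -6.05849288e-04  2.57226091e+00] t 9.8833
expected knob top px [[234.06469746 147.52598853]]
```

```bash
python3 -m inch '[[[0.003,0.003,0.02,0,0,-0.03],[0.003,0.003,0.06,0,0,-0.07],[0.003,0.003,0.1,0,0,-0.11],[0.003,0.003,0.14,0,0,-0.14],[0.003,0.003,0.17,0,0,-0.155],[0.003,0.003,0.18,0,0,-0.155],[0.003,0.003,0.18,0,0,-0.155]]]'; python3 go.py 639 -195 77 3.06
```

```text
clock: 10.47
eef_pos: [637.0, -192.8, 113.0]
tcp_rot: [3.141, -0.003, 3.052]
contact_force: [-0.3, 0.2, 0.3]
opening: 0.999
grasp_force: 0.0
shift [-0.0111 -0.0099  0.1799] turn [ 0.      0.     -0.0025] mm 36.1 deg 0.4 rot [ 3.14100626e+00 -2.96963819e-03  3.05223160e+00] t 10.4667
```

```bash
python3 -m inch '[[[-0.005,-0.008,0.03,0,0,0],[-0.008,-0.008,0.08,0,0,0],[-0.008,-0.008,0.13,0,0,0],[-0.008,-0.008,0.165,0,0,0],[-0.008,-0.008,0.18,0,0,0],[-0.008,-0.008,0.18,0,0,0]]]'; python3 -m inch '[[[0,0,0,0,0,0],[0,0,0,0,0,0],[0,0,0,0,0,0],[0,0,0,0,0,0],[0,0,0,0,0,0],[0,0,0,0,0,0],[0,0,0,0,0,0],[0,0,0,0,0,0]]]' -1 40; python3 -c "
from rig import r;print(r.sense()['eef_pos'],r.sense()['tcp_rot'])"
```

```text
clock: 10.97
eef_pos: [638.7, -194.6, 77.5]
tcp_rot: [3.141, -0.002, 3.054]
contact_force: [0.2, 0.5, 0.3]
opening: 1.0
grasp_force: 0.0
clock: 11.63
eef_pos: [639.8, -195.2, 79.4]
tcp_rot: [-3.141, 0.001, 3.054]
contact_force: [-0.7, -2.1, 4.9]
opening: 0.22
grasp_force: 39.0
[ 639.8374185  -195.23907171   79.44755221] [-3.14109616e+00  8.64813351e-04  3.05414365e+00]
```

```bash
cat > cam.py <<'E'
from b import q,tf
from rig import r
import numpy as np
pv=tf(q,[[0,-138,80]])[0]
s=r.sense();d=np.array(s["eef_pos"])[:2]-pv[:2];ph=np.arctan2(d[1],d[0]);cam=q[2]-ph
t=np.array([np.sin(ph),-np.cos(ph)]);F=s["contact_force"]
print("cam %.3f"%cam,"r %.1f"%np.hypot(*d),"yaw-in %.3f"%((s["tcp_rot"][2]-ph-np.pi+np.pi)%(2*np.pi)-np.pi),"F tang %.1f rad %.1f z %.1f"%(F[:2]@t,F[:2]@d/np.hypot(*d),F[2]),"jaw travel %.1f"%(15*cam),"pad est %.1f"%(15*cam-(q[3]+75-120)))
E
python3 cam.py; python3 -m inch '[[[0.0006,-0.025,0,0,0,0.016],[0.004,-0.065,0,0,0,0.041],[0.012,-0.109,0,0,0,0.07],[0.024,-0.1525,0,0,0,0.099],[0.0395,-0.195,0,0,0,0.127],[0.059,-0.235,0,0,0,0.156],[0.079,-0.27,0,0,0,0.181],[0.087,-0.282,0,0,0,0.191]]]'; python3 cam.py
```

```text
cam 0.210 r 100.8 yaw-in 0.003 F tang 2.2 rad -0.5 z 4.9 jaw travel 3.1 pad est -17.6
clock: 12.3
eef_pos: [617.6, -249.0, 79.4]
tcp_rot: [3.14, 0.0, 2.449]
contact_force: [2.0, 6.3, 4.6]
opening: 0.22
grasp_force: 39.2
cam 0.797 r 100.3 yaw-in -0.016 F tang -6.2 rad -2.4 z 4.6 jaw travel 11.9 pad est -8.8
```

```bash
python3 -m inch '[[[0.0006,-0.025,0,0,0,0.016],[0.003,-0.055,0,0,0,0.035],[0.0085,-0.092,0,0,0,0.059],[0.017,-0.129,0,0,0,0.083],[0.027,-0.163,0,0,0,0.106],[0.036,-0.187,0,0,0,0.122],[0.0395,-0.195,0,0,0,0.127],[0.0395,-0.195,0,0,0,0.127]]]'; python3 cam.py;python3 -m inch '[[[0,0,0,0,0,0],[0,0,0,0,0,0]]]'; python3 cam.py
```

```text
clock: 12.97
eef_pos: [587.0, -273.5, 79.4]
tcp_rot: [3.139, -0.001, 2.053]
contact_force: [2.1, 5.1, 6.4]
opening: 0.224
grasp_force: 39.3
cam 1.191 r 99.4 yaw-in -0.017 F tang -4.3 rad -3.5 z 6.4 jaw travel 17.9 pad est -2.8
clock: 13.13
eef_pos: [587.0, -273.5, 79.4]
tcp_rot: [3.14, -0.001, 2.054]
contact_force: [2.0, 6.3, 6.0]
opening: 0.222
grasp_force: 39.3
cam 1.191 r 99.4 yaw-in -0.015 F tang -4.8 rad -4.6 z 6.0 jaw travel 17.9 pad est -2.8
```

```bash
cat > prof.py <<'E'
from h import *
from b import q,tf
ys=np.arange(-100,-40,1.5)
def prof(n,off,z=54,k=6):
    im=np.mean([r.grab_frame(n).astype(np.float32) for _ in range(k)],0).mean(2); out=[]
    for x in(-4,-2,0,2,4):
        p=(proj(n,tf(q,[[x,y,z] for y in ys]))+off).astype(np.float32)
        out.append(cv2.remap(im,p[:,:1],p[:,1:],cv2.INTER_CUBIC)[:,0])
    return np.mean(out,0).round().astype(int)
if __name__=="__main__":
    t=prof("top",q[5:7]); s=prof("scene",q[7:9])
    print("y    ",*ys); print("top  ",*t); print("scene",*s)
E
python3 prof.py; python3 - <<'E'
import cv2; from h import *; from prof import *
# reference: initial picture
import prof
i0={n:cv2.imread(f"pics/{n}0.png")[:,:,::-1] for n in("top","scene")}
class F: pass
prof.r=F(); prof.r.grab_frame=lambda n:i0[n]
print("ref top",*prof.prof("top",q[5:7],k=1)); print("ref scene",*prof.prof("scene",q[7:9],k=1))
E
```

```text
y     -100.0 -98.5 -97.0 -95.5 -94.0 -92.5 -91.0 -89.5 -88.0 -86.5 -85.0 -83.5 -82.0 -80.5 -79.0 -77.5 -76.0 -74.5 -73.0 -71.5 -70.0 -68.5 -67.0 -65.5 -64.0 -62.5 -61.0 -59.5 -58.0 -56.5 -55.0 -53.5 -52.0 -50.5 -49.0 -47.5 -46.0 -44.5 -43.0 -41.5
top   130 130 130 131 131 132 132 133 134 135 133 122 93 69 67 79 84 84 84 85 85 82 74 55 37 32 32 34 39 47 53 57 57 62 78 95 105 108 107 106
scene 172 173 174 175 168 141 110 95 92 92 92 92 94 100 110 119 119 109 87 59 39 33 31 25 15 12 38 94 134 142 140 140 140 140 140 140 140 140 140 140
ref top 138 132 101 75 76 94 106 109 108 108 109 107 94 67 45 35 33 32 30 29 30 36 50 62 67 67 70 70 68 69 71 73 74 72 73 75 74 73 75 75
ref scene 90 89 91 106 124 135 140 132 102 66 43 35 34 31 22 13 8 7 10 13 13 14 14 12 12 12 14 21 29 36 40 44 49 49 45 48 61 77 82 82
```

```bash
python3 -m inch '[[[0.003,-0.02,0,0,0,0.013],[0.005,-0.045,0,0,0,0.028],[0.009,-0.07,0,0,0,0.045],[0.013,-0.09,0,0,0,0.058],[0.015,-0.1,0,0,0,0.064],[0.015,-0.1,0,0,0,0.064]]]'; python3 cam.py; python3 prof.py
```

```text
clock: 14.23
eef_pos: [568.7, -280.5, 79.5]
tcp_rot: [3.139, 0.0, 1.852]
contact_force: [4.5, 5.0, 3.5]
opening: 0.223
grasp_force: 39.3
cam 1.390 r 98.8 yaw-in -0.019 F tang -5.8 rad -3.5 z 3.5 jaw travel 20.8 pad est 0.1
y     -100.0 -98.5 -97.0 -95.5 -94.0 -92.5 -91.0 -89.5 -88.0 -86.5 -85.0 -83.5 -82.0 -80.5 -79.0 -77.5 -76.0 -74.5 -73.0 -71.5 -70.0 -68.5 -67.0 -65.5 -64.0 -62.5 -61.0 -59.5 -58.0 -56.5 -55.0 -53.5 -52.0 -50.5 -49.0 -47.5 -46.0 -44.5 -43.0 -41.5
top   130 132 131 131 132 133 133 133 134 134 135 137 138 130 107 78 72 82 92 95 95 94 95 90 73 51 36 31 32 33 40 50 55 54 55 64 82 100 109 109
scene 185 186 186 186 187 187 181 156 121 98 92 92 92 90 92 102 116 128 132 124 97 59 37 33 33 27 16 12 44 103 134 140 140 139 139 140 140 140 140 140
```

```bash
sed -i '/if __name__/,$d' prof.py; cat >> prof.py <<'E'
def cross(v,lo,hi,level):  # first sub-sample crossing of level within [lo,hi]
    for i in range(len(ys)-1):
        if lo<=ys[i]<=hi and (v[i]-level)*(v[i+1]-level)<=0 and v[i]!=v[i+1]: return round(ys[i]+1.5*(level-v[i])/(v[i+1]-v[i]),2)
if __name__=="__main__":
    t=prof("top",q[5:7],k=10); s=prof("scene",q[7:9],k=4)
    print("top  ",*t); print("scene",*s)
    print("top jaw",cross(t,-90,-60,105),"stem/pad",cross(t,-72,-50,62),"roller",cross(t,-54,-40,82),"| scene jaw",cross(s,-96,-70,138),"roller",cross(s,-63,-45,80))
E
python3 -m inch '[[[0.002,-0.015,0,0,0,0.01],[0.006,-0.035,0,0,0,0.022],[0.01,-0.055,0,0,0,0.035],[0.012,-0.07,0,0,0,0.045],[0.012,-0.075,0,0,0,0.048],[0.012,-0.075,0,0,0,0.048]]]'; python3 cam.py; python3 prof.py
```

```text
clock: 15.33
eef_pos: [554.4, -283.4, 79.5]
tcp_rot: [3.137, 0.001, 1.702]
contact_force: [6.6, 0.3, 0.7]
opening: 0.222
grasp_force: 39.2
cam 1.538 r 98.3 yaw-in -0.021 F tang -6.6 rad 0.7 z 0.7 jaw travel 23.1 pad est 2.4
top   106 129 135 135 136 137 137 137 137 137 137 138 138 139 135 123 91 72 76 87 95 95 96 93 81 61 42 32 30 32 38 46 53 56 56 62 76 94 106 109
scene 189 189 188 187 187 187 188 187 176 144 110 95 91 92 92 90 94 108 121 124 110 78 48 34 32 29 21 11 20 70 124 142 140 139 139 139 139 140 140 139
top jaw -76.66 stem/pad -62.58 roller -45.5 | scene jaw -86.24 roller -56.22
```

```bash
python3 -m inch '[[[0.002,-0.015,0,0,0,0.01],[0.006,-0.035,0,0,0,0.022],[0.01,-0.055,0,0,0,0.035],[0.013,-0.075,0,0,0,0.048],[0.015,-0.085,0,0,0,0.054],[0.015,-0.085,0,0,0,0.054]]]'; python3 cam.py; python3 prof.py
```

```text
clock: 16.53
eef_pos: [537.4, -283.8, 79.5]
tcp_rot: [3.136, 0.002, 1.532]
contact_force: [7.0, -5.7, -2.6]
opening: 0.222
grasp_force: 39.3
cam 1.711 r 97.7 yaw-in -0.018 F tang -7.1 rad 5.6 z -2.6 jaw travel 25.7 pad est 4.9
top   113 108 125 138 140 139 138 138 137 138 137 138 138 138 139 139 133 110 81 73 82 94 96 93 81 62 43 32 30 32 37 46 53 55 56 62 77 95 107 109
scene 189 189 189 189 188 189 189 188 189 191 175 139 106 95 92 92 90 91 101 114 107 77 48 34 31 29 20 9 18 70 124 141 140 138 138 138 138 138 139 139
top jaw -74.24 stem/pad -62.5 roller -45.58 | scene jaw -83.45 roller -56.22
```

```bash
python3 -m inch '[[[-0.002,-0.008,0,0,0,0.005],[-0.003,-0.016,0,0,0,0.01],[-0.003,-0.021,0,0,0,0.013],[-0.003,-0.021,0,0,0,0.013]]]'; python3 cam.py; python3 -m inch '[[[0,0,0,0,0,0],[0,0,0,0,0,0],[0,0,0,0,0,0],[0,0,0,0,0,0],[0,0,0,0,0,0],[0,0,0,0,0,0]]]' 1;python3 prof.py
```

```text
clock: 17.57
eef_pos: [533.6, -283.6, 79.5]
tcp_rot: [3.136, 0.001, 1.491]
contact_force: [9.5, -1.8, -3.0]
opening: 0.221
grasp_force: 39.4
cam 1.750 r 97.6 yaw-in -0.020 F tang -9.6 rad 1.2 z -3.0 jaw travel 26.2 pad est 5.5
clock: 18.07
eef_pos: [530.6, -282.9, 78.8]
tcp_rot: [-3.141, -0.0, 1.493]
contact_force: [0.0, 0.3, -0.0]
opening: 1.001
grasp_force: 0.0
top   121 118 122 133 139 139 138 138 138 138 138 138 138 139 139 139 137 120 91 73 75 89 95 94 82 63 43 32 30 32 36 46 53 56 56 63 78 95 106 110
scene 189 189 189 189 189 189 189 189 189 191 184 156 119 99 94 92 91 91 94 100 94 68 45 34 32 29 19 9 18 70 124 141 140 139 138 139 139 139 139 139
top jaw -73.72 stem/pad -62.42 roller -45.65 | scene jaw -82.77 roller -56.22
```

```bash
python3 -m inch '[[[0,0,-0.04,0,0,0],[0,0,-0.12,0,0,0],[0,0,-0.24,0,0,0],[0,0,-0.38,0,0,0],[0,0,-0.5,0,0,0],[0,0,-0.58,0,0,0],[0,0,-0.6,0,0,0],[0,0,-0.6,0,0,0]]]'; python3 -m inch '[[[0,0,0,0,0,0],[0,0,0,0,0,0],[0,0,0,0,0,0]]]'; python3 prof.py|tail -1; python3 -c "
from rig import r
print(r.sign_off())"
```

```text
clock: 19.43
eef_pos: [531.5, -283.3, 200.5]
tcp_rot: [3.139, 0.001, 1.493]
contact_force: [0.5, 0.3, -0.9]
opening: 1.0
grasp_force: 0.0
clock: 19.68
eef_pos: [530.0, -282.5, 197.4]
tcp_rot: [-3.139, -0.001, 1.493]
contact_force: [-0.2, 0.0, -0.6]
opening: 0.998
grasp_force: 0.0
top jaw -73.24 stem/pad -61.69 roller -46.83 | scene jaw -82.77 roller -56.45
the job is handed in; nothing more can be done
None
```

The job is handed in, at about 20 s on the clock: the long roller lies in the vees against the stop, and camera measurements put the pad about 5 mm into its 11 mm travel, with the gripper lifted clear.

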